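# Set the shaker's speed selector by fingertip and start it

## Task

On the sample shaker, push the black speed selector round with a fingertip, click by click, until its pointer has clicked in at the green mark, take the finger away, and only then press the orange start button all the way down and let it come up again. Only push: do not pinch the selector between the fingers, and leave the white crucibles that stand around where they are.

Things in the scene. Friction and masses are not known exactly. Their poses are not given: they have to be found in the camera images.
- shaker: Fixed laboratory shaker, white, 380 (x) x 420 (y) mm; at its front (robot's side) a flat dark control deck, 60 mm above the bench. Behind, from 40 mm behind the origin on, a bronze tray of fixed cups, rims 107 mm above the bench. Origin on the bench; x to the machine's back, y to its left seen from the robot, z up. In this frame: selector axis at x -85, y 85 mm; start button at x -85, y -125 mm.
- dial_axis (a point): On the selector's upright axis, 25 mm above the deck. The selector is a black disc, radius 44 mm, top 10 mm above the deck; on it an upright pointer bar, 14 mm thick, 10 to 40 mm above the deck, from 21 mm behind the axis (blunt tail) to 50 mm ahead (pointer end, white stripe on top). Its two flat sides are called speed_c2 (pushed to turn it clockwise) and speed_c3.
- speed (a joint): Turn of the selector, rad, clockwise seen from above; end stops at 0 and 4.19. Detents every 0.524 (30 degrees) from 0 (click 0), a white tick at each; about 0.15 Nm moves it off one, past half-way it springs into the next. At value q the pointer points 1.833 - q rad counter-clockwise from the shaker's x axis. Starts at click 0, 1 or 2; the green mark is clockwise of it.
- pointer_aim (a point): Point that turns with the selector, straight ahead of the pointer end: 66 mm from the axis, 4 mm above the deck. It lies over a mark's centre when the selector is clicked in at that mark.
- green_mark: The green mark: round stud of diameter 14 mm and height 4 mm, fixed on the deck 66 mm from the selector's axis at one of the clicks 3 to 7; the four other clicks of those have like white studs. Origin: centre of its underside, on the deck.
- start_top (a point): Centre of the top of the orange start button (diameter 34 mm) in its black housing on the deck; moves down with it.
- start (a joint): How far the start button is pressed, m: 0 up, 0.006 fully down; its spring needs 5 N to go fully down and brings it up again when released.
- crucible_a: Loose white porcelain crucible, 42 mm wide at the rim, 30 mm tall, standing on the deck between the selector and the button. Origin: centre of its underside.
- crucible_b: Like crucible, loose on the bench to the left of the shaker.
- crucible_c: Like crucible, loose on the bench to the right of the shaker.
Things that resemble listed ones, but are neither listed nor needed, are in the scene too. Leave any blue look-alike of the crucible_b alone.

How it is judged (in metres and radians):
On the way, in this order (a step that is already met when the one before it is completed fails the run):
1. the selector's pointer is clicked in at the green mark, with no finger on the selector (horizontal distance between pointer_aim and green_mark below 0.008 m and velocity of joint speed between -0.1 and 0.1 rad/s and contact force between the fingers and speed below 0.1 N), for 0.2 s.
2. the start button is pressed all the way down (horizontal distance between pointer_aim and green_mark below 0.008 m and value of joint start above 0.0045 m), for 0.05 s.
At the end, for the whole second after the job is handed in: The selector stands at the green mark (aim point within 8 mm, about 7 degrees) and is at rest, the start button is up again (within 1.5 mm), and the crucibles stand upright within 20 mm of where they were (horizontal distance between pointer_aim and green_mark below 0.008 m and velocity of joint speed between -0.1 and 0.1 rad/s and value of joint start below 0.0015 m and angle between each of crucible_a, crucible_b, crucible_c's own z axis and vertical below 0.2 rad and distance of each of crucible_a, crucible_b, crucible_c from where it was at the start of the episode below 0.02 m); the robot touches nothing.
It fails at once if the start button is pressed while the selector is not at the green mark (horizontal distance between pointer_aim and green_mark above 0.008 m and value of joint start above 0.003 m).
It fails at once if the selector's pointer bar is pinched (both of its sides pressed at once) (contact force between the fingers and speed_c2 above 2 N and contact force between the fingers and speed_c3 above 2 N).
It fails at once if a crucible is moved, lifted or tipped (crucible_a) (distance of crucible_a from where it was at the start of the episode above 0.02 m or angle between crucible_a's own z axis and vertical above 0.35 rad).
It fails at once if a crucible is moved, lifted or tipped (crucible_b) (distance of crucible_b from where it was at the start of the episode above 0.02 m or angle between crucible_b's own z axis and vertical above 0.35 rad).
It fails at once if a crucible is moved, lifted or tipped (crucible_c) (distance of crucible_c from where it was at the start of the episode above 0.02 m or angle between crucible_c's own z axis and vertical above 0.35 rad).
It also fails if it takes over 64 s, if anything falls off the work surface, if the arm or the gripper's body presses on something with over 40 N, if the wrist force passes 120 N, or if a joint passes its speed limit or range.

## Robot

A 6-joint arm with a two-finger parallel gripper is mounted at the origin on the work surface. World frame = base frame: x ahead of the robot, y to its left, z up, the work surface at z = 0. Lengths are in m, angles in degrees, forces in N, time in s.
With the tool pointing down it reaches from about 0.25 to 0.725 m from the base axis. Payload 9.7 kg.
Tool frame: the origin (TCP) lies midway between the tips of the shut fingers; the grasp point (between the pads) lies 19 mm behind it; z points along the fingers, x is the direction in which the jaws open and shut, and the axes are right-handed (so a half turn about z gives the same grasp; the last joint's range is limited). The gripper opens to 85 mm and grips with 20 to 120 N. Pads are 22 mm wide; open, the fingers measure 114 mm over their backs; the gripper's body (76 mm by 85 mm) begins 54 mm behind the grasp point. The pads swing forward as they close: fully open they stand 13 mm farther back than shut.
Start: joints at [74.313, 4.979, 10.078, 95.1, 0, 90], TCP at [0.149, 0.53, 0.231] pointing down, gripper open.
Joint ranges: [-179.16, 179.16], [-48.56, 103.87], [-65.8, 70.77], [-126.05, 130.52], [-82.76, 87.17], [-180, 180]. Speed limits (degrees/s): [127.2, 127.2, 147.25, 180, 180, 180].

## Interface

Orientations are given as [roll, pitch, yaw] about the fixed x, y, z axes, in that order (R = Rz(yaw) Ry(pitch) Rx(roll)).
In Python, from workcell import bot, optics gives the robot as it stands.
- The arm moves only by the shell command python3 -m creep 'ROWS' [FORCE]. ROWS is JSON, a list of rows, each a list of 7 numbers: the shift along the tool's x, y, z in m, then the turn, a rotation vector about the tool's x, y, z in rad, then the opening, from 0 (shut) to 1 (fully open). A call has 1 to 8 rows; each row is the pose to reach, as a shift and turn from the pose commanded when the call began, along the tool's axes at that moment; what a row does not reach only later rows make up. A row lasts 1/10 s, in which the tool goes at most 50 mm and 8.59 degrees, less where a joint would pass 70% of its speed; a pose out of reach is approached as far as the arm can. A call with a gripper value outside its range is refused whole. The fingers move at their own pace and stop on an object; FORCE is the grip in N (left out, the last holds). Time passes only in rows, so rows that repeat a pose let the fingers close. It gives the time, the measured TCP pose, the force and the opening at its end, in the units of the state.
- bot.get_obs(): the state, without advancing time (a new reading comes with each control period).
- optics.camera(name): name is "scene" or "side" or "wrist"; returns the picture (480x640x3 uint8, red, green, blue); there is no depth.
- optics.camera_params(name): a dict with "camera_matrix" (3x3 intrinsics, pixels), "R" (3x3) and "t" (3): a world point X has camera coordinates R X + t; the wrist camera has in their place "mount" (4x4, takes a point from camera to tool coordinates, whose origin is the TCP and whose axes are the tool frame's). Camera axes: x right, y down, z forward; pixel columns grow to the right and rows downward; lengths in m; the calibration is good to about 2 mm. A picture is of the moment at which its call begins: read the wrist's pose just before it. camera_params takes no time and is no camera call.
- bot.job_done(): hands the job in, once; it reports no verdict.
The state is a dict: "time": time; "q": joint angles; "qd": joint speeds; "joint_efforts": joint torques, N m; "ee_pos": TCP position; "tcp_rot": TCP orientation; "wrist_force": force on the tool from outside, world axes, zero at the start; "torque": the same for the moment, N m; "opening": finger opening in m.
Only numpy, scipy, OpenCV 4.12 (cv2) and the standard library are available. Lean on these libraries where they do the work, as an engineer would, in place of code of your own. Each camera call takes 0.05 s, during which the arm holds its last target.

## Working session

There is one attempt and no reset: what is moved stays moved. The work goes in short steps, Python scripts to look and compute and a shell command to move; the robot and the scene stay as the last step left them, time stands still between calls to the robot, and variables do not carry over. Pictures are saved under pics/ and viewed, and the job is handed in when it is done.

```bash
ls; mkdir -p pics
python3 - <<'E'
from workcell import bot, optics
import cv2
print(bot.get_obs())
for n in ["scene","side","wrist"]:
    p=optics.camera_params(n); print(n,p)
    cv2.imwrite(f"pics/{n}0.png",optics.camera(n)[:,:,::-1])
E
```

```text
pics
{'time': 0.0, 'q': array([7.43125138e+01, 5.01046897e+00, 1.00325864e+01, 9.51009932e+01,
       5.98541287e-04, 8.99998694e+01]), 'qd': array([ 0.00747448, -0.05130604,  0.08797291,  0.0080311 ,  0.12952037,
        0.0084657 ]), 'joint_efforts': array([ 7.18933297e-04, -5.20392609e+01,  4.64797461e+01,  1.65958417e-02,
        4.09436188e-05,  4.04824164e-05]), 'ee_pos': array([0.14864352, 0.52927087, 0.23057242]), 'tcp_rot': array([-1.79999401e+02,  7.88758227e-02,  7.43126444e+01]), 'wrist_force': array([-0.16098158,  0.02751037, -0.50342527]), 'torque': array([-0.04628098, -0.01885981,  0.05792602]), 'opening': 0.08575242312084366}
scene {'camera_matrix': array([[454.22470737,   0.        , 328.92919474],
       [  0.        , 454.22470737, 234.20504845],
       [  0.        ,   0.        ,   1.        ]]), 'R': array([[ 0.84480019,  0.5350256 , -0.00776212],
       [ 0.44257199, -0.70682296, -0.55184357],
       [-0.30073689,  0.46276226, -0.83391152]]), 't': array([-0.48692191, -0.20159196,  1.06383129])}
side {'camera_matrix': array([[569.66826365,   0.        , 310.90355467],
       [  0.        , 569.66826365, 245.80277966],
       [  0.        ,   0.        ,   1.        ]]), 'R': array([[-0.87926647, -0.47624278, -0.00912645],
       [-0.35105665,  0.66085279, -0.6633497 ],
       [ 0.32194674, -0.58005724, -0.74825389]]), 't': array([0.50275132, 0.23465934, 0.84858972])}
wrist {'camera_matrix': array([[423.92072985,   0.        , 319.2000557 ],
       [  0.        , 423.92072985, 231.36413852],
       [  0.        ,   0.        ,   1.        ]]), 'mount': array([[ 9.99999883e-01, -4.79348586e-04,  5.77643854e-05,
        -1.59083248e-03],
       [ 4.47666476e-04,  9.65351957e-01,  2.60950950e-01,
        -6.51804403e-02],
       [-1.80849431e-04, -2.60950894e-01,  9.65352059e-01,
        -1.42073413e-01],
       [ 0.00000000e+00,  0.00000000e+00,  0.00000000e+00,
         1.00000000e+00]])}
```

View pics/scene0.png

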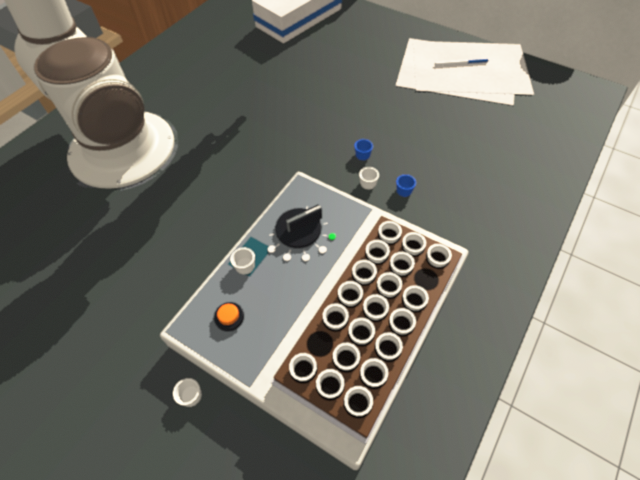

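View pics/side0.png

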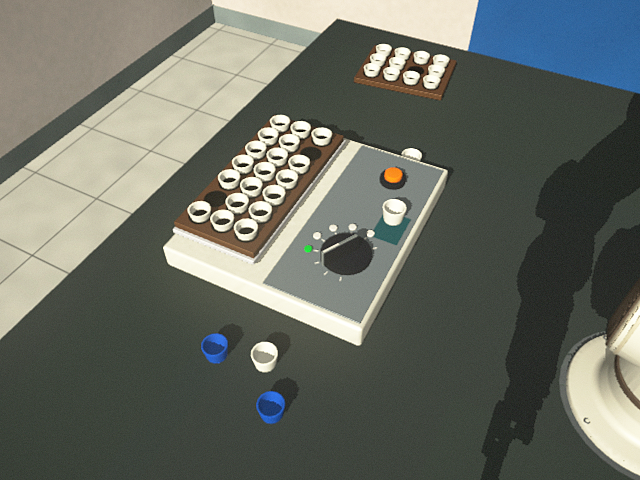

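View pics/wrist0.png

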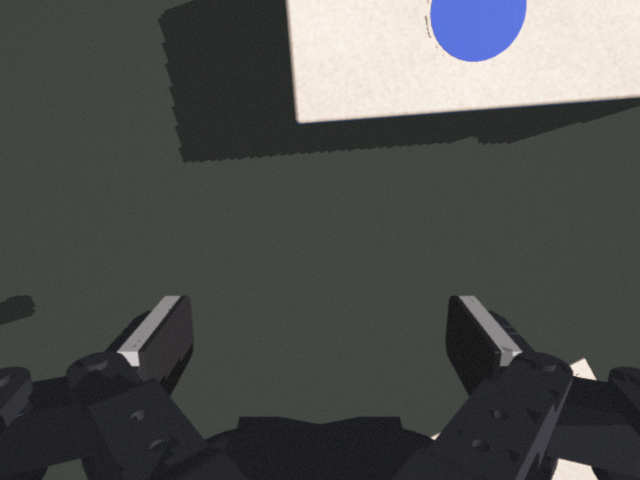

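Run:
```python
import cv2
a=cv2.imread("pics/scene0.png")[170:350,200:400];b=cv2.imread("pics/side0.png")[150:300,280:440]
cv2.imwrite("pics/sc_z.png",cv2.resize(a,(660,594),interpolation=cv2.INTER_CUBIC))
cv2.imwrite("pics/si_z.png",cv2.resize(b,(640,600),interpolation=cv2.INTER_CUBIC))
```

```text
(no output)
```

View pics/sc_z.png

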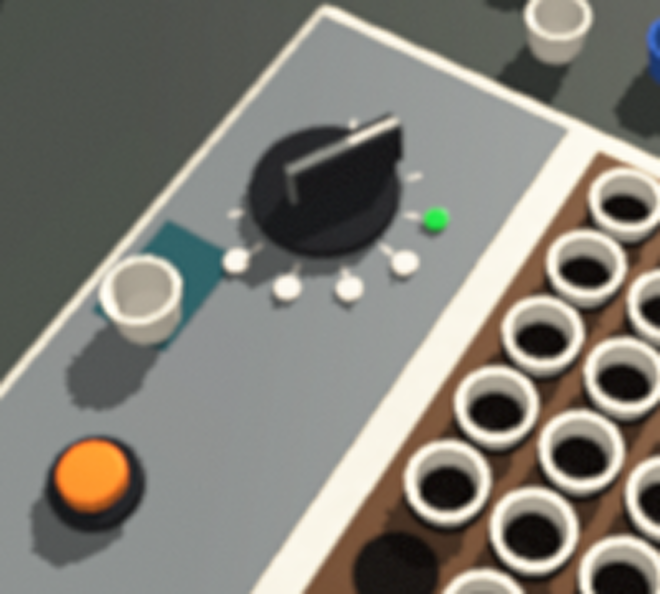

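View pics/si_z.png

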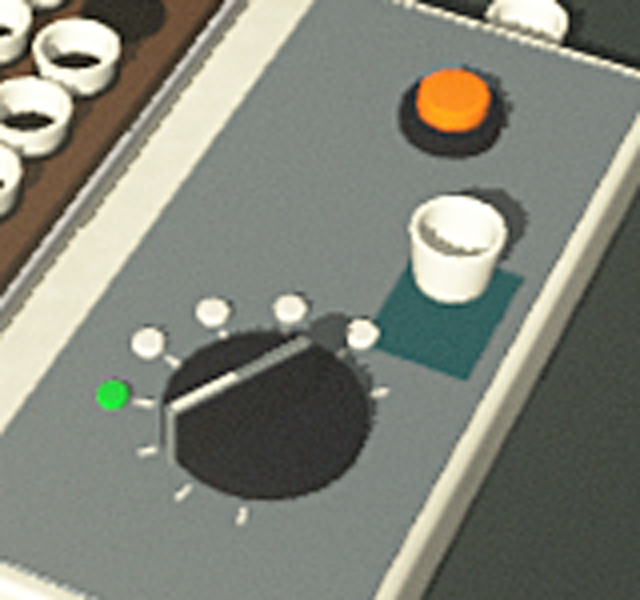

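```bash
cat > h.py <<'E'
import numpy as np
from workcell import bot, optics
P={n:optics.camera_params(n) for n in("scene","side")}
def proj(n,X):
    p=P[n];c=np.asarray(X)@p["R"].T+p["t"];u=c@p["camera_matrix"].T
    return u[...,:2]/u[...,2:]
def ray(n,uv,z):
    p=P[n];d=p["R"].T@np.linalg.inv(p["camera_matrix"])@[uv[0],uv[1],1];o=-p["R"].T@p["t"]
    return o+d*(z-o[2])/d[2]
E
python3 - <<'E'
from h import *
from scipy.optimize import least_squares
S=lambda l:[(200+a/3.3,170+b/3.3) for a,b in l]
D=lambda l:[(280+a/4,150+b/4) for a,b in l]
sc=S([(435,219),(404,263),(349,289),(287,288),(235,261)]); sd=D([(113,395),(148,343),(212,311),(290,309),(362,333)])
so=S([(92,472)])[0]; do=D([(454,90)])[0]
def W(p,X):
    c,s=np.cos(p[2]),np.sin(p[2]);return np.array([p[0]+c*X[0]-s*X[1],p[1]+s*X[0]+c*X[1],X[2]])
def st(k,r=.066,z=.063): 
    a=1.833-k*np.pi/6; return np.array([-.085+r*np.cos(a),.085+r*np.sin(a),z])
def res(p):
    r=[]
    for i in range(5):
        X=W(p,st(3+i)); r+=[proj("scene",X)-sc[i],proj("side",X)-sd[i]]
    X=W(p,(-.085,-.125,p[3])); r+=[proj("scene",X)-so,proj("side",X)-do]
    return np.concatenate(r)
best=min((least_squares(res,[.4,0,y,.08]) for y in np.arange(-3,3,1)),key=lambda o:o.cost)
p=best.x;print(p,np.degrees(p[2]),best.cost);print(res(p).round(1))
print("axis",W(p,(-.085,.085,.085)),"btn",W(p,(-.085,-.125,p[3])))
np.save("pose.npy",p)
# pointer end / tail
for n,z,e,t in(("scene",.1,S([(397,118)])[0],S([(290,170)])[0]),("side",.1,D([(172,410)])[0],D([(308,343)])[0])):
    a=W(p,(-.085,.085,.1))[:2]
    for q in(e,t):
        d=ray(n,q,z)[:2]-a; an=np.arctan2(d[1],d[0]); print(n,np.hypot(*d),"q",(1.833-(an-p[2])))
print("crA scene",ray("scene",(S([(141,290)])[0]),.09),"side",ray("side",D([(459,225)])[0],.09), "base",ray("side",D([(452,285)])[0],.06))
for n,uv in(("side",(265,351)),("scene",(369,175))): print("crB",ray(n,uv,.03))
E
```

```text
[ 0.59309792 -0.08369159  0.02495126  0.08072759] 1.429601632717757 11.15048138895247
[-1.2 -0.6 -1.4 -0.1 -1.4 -0.5 -1.2 -0.3 -1.3 -0.5 -1.  -0.2 -1.3 -0.4
 -1.2 -0.5 -1.  -0.3 -1.4 -0.2 -1.6 -0.1 -1.6  0.4]
axis [ 0.50600374 -0.00083868  0.085     ] btn [ 0.51124296 -0.21077332  0.08072759]
scene 0.05086704965534391 q 0.7960686227302414
scene 0.017529015979212272 q 3.7523784860406075
side 0.04664609544799301 q 0.7357785504076844
side 0.020958031871499288 q 4.064618098204061
crA scene [ 0.4735895  -0.11734388  0.09      ] side [ 0.4686518  -0.12110203  0.09      ] base [ 0.46574663 -0.11395246  0.06      ]
crB [0.53969197 0.20749297 0.03      ]
crB [0.54425815 0.21158997 0.03      ]
```

```bash
cat >> h.py <<'E'
import cv2
from scipy.spatial.transform import Rotation
def W(p,X):
    c,s=np.cos(p[2]),np.sin(p[2]);return np.array([p[0]+c*X[0]-s*X[1],p[1]+s*X[0]+c*X[1],X[2]])
def barpts(p,q,z):
    a=1.833-q;u=np.array([np.cos(a),np.sin(a)]);v=np.array([-u[1],u[0]])
    return np.array([W(p,(-.085+d[0],.085+d[1],z)) for d in (u*l+v*w for l,w in((-.021,.007),(.05,.007),(.05,-.007),(-.021,-.007)))])
def overlay(n,img,q,p,x0,y0,x1,y1,s,off,out):
    im=cv2.resize(img[y0:y1,x0:x1],None,fx=s,fy=s,interpolation=cv2.INTER_CUBIC)
    for qq,c in q:
        pts=((proj(n,barpts(p,qq,.1))+off-[x0,y0]+.5)*s).astype(int); cv2.polylines(im,[pts],True,c,1)
    cv2.imwrite(out,im)
E
python3 - <<'E'
from h import *
p=np.load("pose.npy")
Q=[(.524,(0,255,0)),(1.047,(0,0,255))]
a=cv2.imread("pics/scene0.png");b=cv2.imread("pics/side0.png")
overlay("scene",a,Q,p,260,190,350,270,6,(1.2,.4),"pics/o1.png")
overlay("side",b,Q,p,300,200,390,270,6,(1.2,.3),"pics/o2.png")
E
```

```text
(no output)
```

View pics/o1.png

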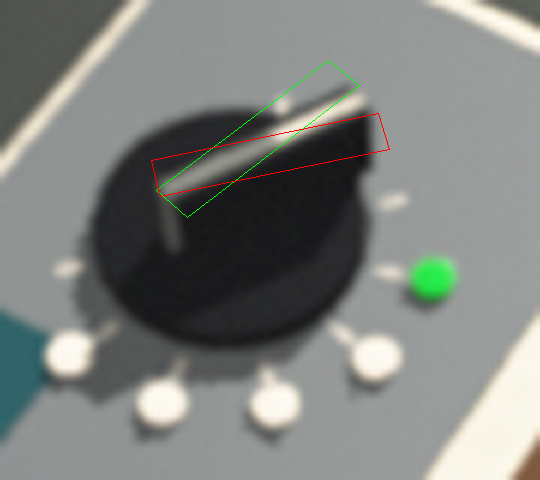

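View pics/o2.png

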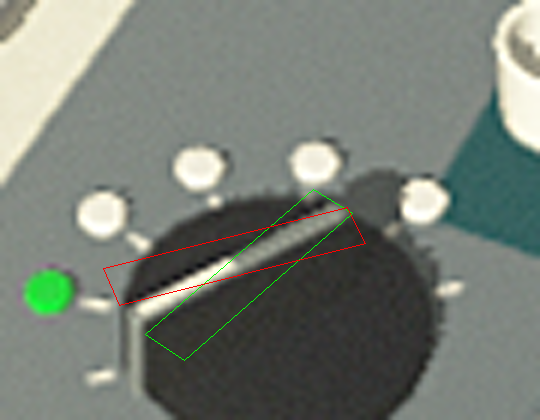

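```bash
python3 -m creep '[[-0.03,0.04,0,0,0,0.1,0],[-0.06,0.08,0,0,0,0.2,0],[-0.09,0.12,0,0,0,0.3,0],[-0.12,0.16,0,0,0,0.4,0],[-0.15,0.20,0,0,0,0.5,0],[-0.18,0.24,0,0,0,0.6,0],[-0.21,0.28,0,0,0,0.7,0],[-0.24,0.32,0,0,0,0.8,0]]' 30
python3 - <<'E'
from h import *
from workcell import bot
o=bot.get_obs();R=Rotation.from_euler("xyz",o["tcp_rot"],degrees=True)
print(o["ee_pos"],o["tcp_rot"],o["time"]); print(R.inv().apply(np.array([.5,.08,.231])-o["ee_pos"]))
E
```

```text
time: 0.95
ee_pos: [0.3926, 0.2101, 0.2313]
tcp_rot: [-180.0, -0.0, 28.2]
wrist_force: [0.9, 0.7, 0.6]
opening: -0.0003
[0.39264436 0.21007385 0.23129354] [-1.79996169e+02 -2.11296059e-02  2.82491486e+01] 0.95
[0.03300442 0.16539391 0.00029466]
```

```bash
python3 -m creep '[[0.008,0.04,0,0,0,0.05,0],[0.016,0.08,0,0,0,0.1,0],[0.024,0.12,0,0,0,0.15,0],[0.033,0.165,0,0,0,0.206,0],[0.033,0.165,0,0,0,0.206,0],[0.033,0.165,0,0,0,0.206,0]]'
python3 - <<'E'
from h import *
o=bot.get_obs();print(o["ee_pos"],o["tcp_rot"],o["wrist_force"])
i=optics.camera("wrist");cv2.imwrite("pics/w1.png",i[:,:,::-1])
R=Rotation.from_euler("xyz",o["tcp_rot"],degrees=True).as_matrix();M=optics.camera_params("wrist")
np.savez("w1.npz",R=R,t=o["ee_pos"],M=M["mount"],K=M["camera_matrix"])
E
```

```text
time: 1.55
ee_pos: [0.4997, 0.0818, 0.2307]
tcp_rot: [-180.0, 0.1, 16.6]
wrist_force: [0.6, 0.4, -0.5]
opening: 0.0
[0.49970414 0.08182832 0.23069302] [-1.79981102e+02  7.56075993e-02  1.65656053e+01] [ 0.57642829  0.42783775 -0.48810751]
```

View pics/w1.png

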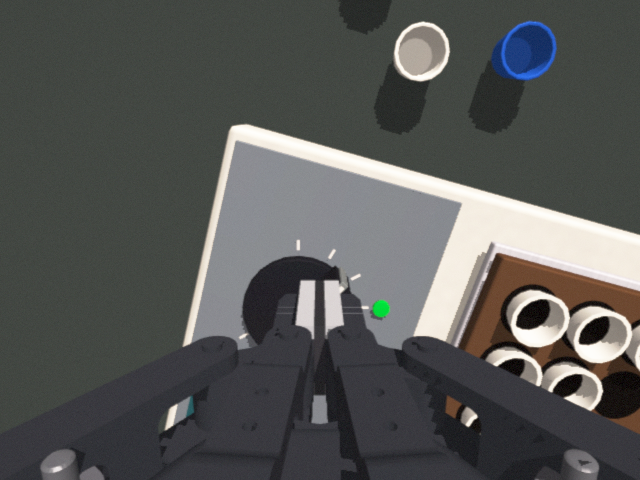

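```bash
python3 -m creep '[[0,0.04,0,0,0,0,0],[0,0.08,0,0,0,0,0],[0,0.09,0,0,0,0,0],[0,0.09,0,0,0,0,0],[0,0.09,0,0,0,0,0]]'
python3 - <<'E'
from h import *
o=bot.get_obs();print(o["ee_pos"],o["tcp_rot"],o["wrist_force"])
i=optics.camera("wrist");cv2.imwrite("pics/w2.png",i[:,:,::-1])
R=Rotation.from_euler("xyz",o["tcp_rot"],degrees=True).as_matrix();M=optics.camera_params("wrist")
np.savez("w2.npz",R=R,t=o["ee_pos"],M=M["mount"],K=M["camera_matrix"])
E
```

```text
time: 2.1
ee_pos: [0.525, -0.0024, 0.2315]
tcp_rot: [-180.0, -0.0, 16.7]
wrist_force: [-0.3, 0.8, 1.1]
opening: -0.0001
[ 0.52498917 -0.00236287  0.23146299] [-1.79978720e+02 -7.87431436e-03  1.67338694e+01] [-0.26599634  0.82470526  1.094051  ]
```

View pics/w2.png

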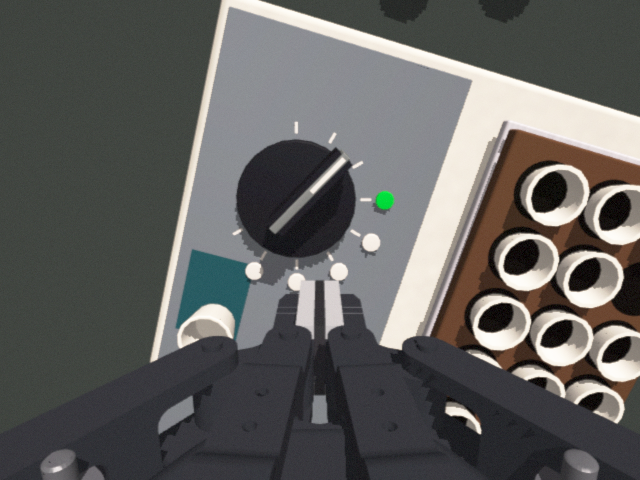

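```bash
cat >> h.py <<'E'
def wproj(f,X):
    T=np.eye(4);T[:3,:3]=f["R"];T[:3,3]=f["t"];T=np.linalg.inv(T@f["M"])
    c=np.asarray(X)@T[:3,:3].T+T[:3,3];u=c@f["K"].T;return u[...,:2]/u[...,2:]
E
python3 - <<'E'
from h import *
p=np.load("pose.npy");f=np.load("w2.npz")
a=[1.833-k*np.pi/6 for k in range(3,8)]
st=np.array([W(p,(-.085+.066*np.cos(x),.085+.066*np.sin(x),.063)) for x in a])
m=np.array([(385,201),(371,243),(339,272),(297,283),(254,271)])
e=m-wproj(f,st);print(e.round(1))
off=e.mean(0)
im=cv2.imread("pics/w2.png");x0,y0,s=230,110,4.5
im=cv2.resize(im[y0:290,x0:400],None,fx=s,fy=s,interpolation=cv2.INTER_CUBIC)
for q,c in((.524,(0,255,0)),(1.047,(0,0,255)),(.785,(255,0,0))):
  cv2.polylines(im,[((wproj(f,barpts(p,q,.1))+off+.5-[x0,y0])*s).astype(int)],True,c,1)
cv2.imwrite("pics/o3.png",im[:600])
E
```

```text
[[0.5 3.8]
 [0.  3.2]
 [0.2 2.5]
 [0.6 3. ]
 [0.1 1.9]]
```

View pics/o3.png

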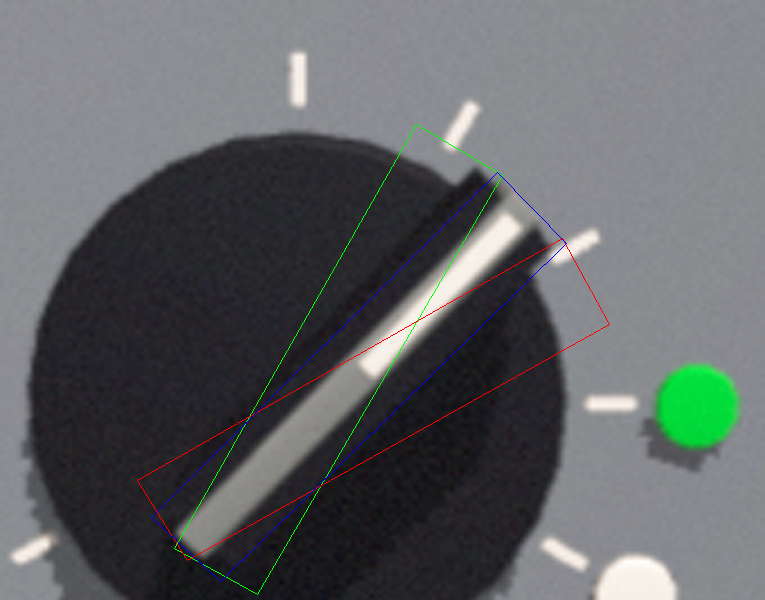

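```bash
python3 -m creep '[[0.006,-0.03,0,0,0,0,0],[0.012,-0.056,0.01,0,0,0,0],[0.012,-0.056,0.05,0,0,0,0],[0.012,-0.056,0.09,0,0,0,0],[0.012,-0.056,0.12,0,0,0,0],[0.012,-0.056,0.145,0,0,0,0],[0.012,-0.056,0.153,0,0,0,0],[0.012,-0.056,0.153,0,0,0,0]]'
cat > snap.py <<'E'
import sys
from h import *
o=bot.get_obs();print({k:np.round(o[k],3) for k in("time","ee_pos","tcp_rot","wrist_force")})
for n in sys.argv[2:]:
    cv2.imwrite(f"pics/{n}{sys.argv[1]}.png",optics.camera(n)[:,:,::-1])
A=np.array([.506,-.002]);d=o["ee_pos"][:2]-A;y=np.radians(o["tcp_rot"][2])
print("rel axis tool x,y mm",1e3*(d@[np.cos(y),np.sin(y)]),1e3*(d@[np.sin(y),-np.cos(y)]))
E
python3 snap.py 3 wrist side
```

```text
time: 2.95
ee_pos: [0.52, 0.0545, 0.0778]
tcp_rot: [-180.0, 0.1, 16.8]
wrist_force: [0.7, 0.5, -0.2]
opening: -0.0003
{'time': np.float64(2.95), 'ee_pos': array([0.52 , 0.054, 0.078]), 'tcp_rot': array([-1.79966e+02,  8.40000e-02,  1.67590e+01]), 'wrist_force': array([ 0.651,  0.508, -0.222])}
rel axis tool x,y mm 29.675906341798097 -50.048766459547
```

View pics/wrist3.png

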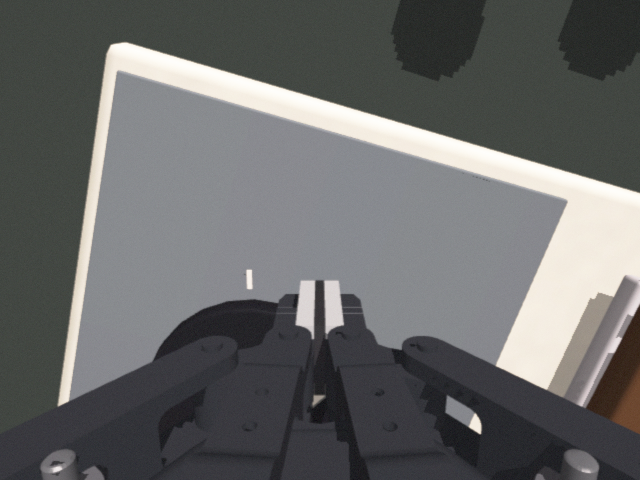

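View pics/side3.png

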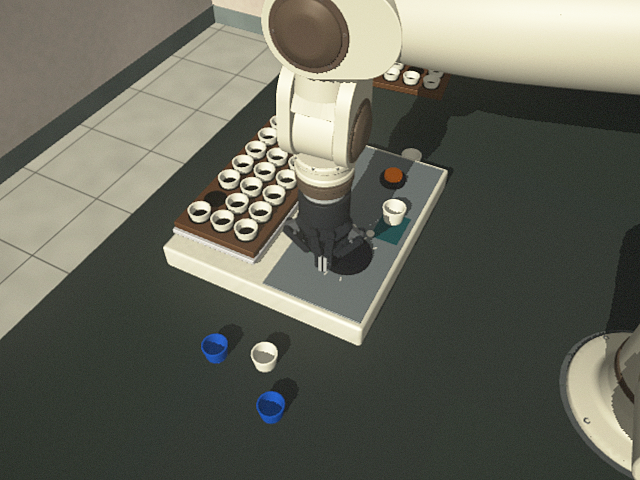

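```bash
python3 -m creep '[[0,0.004,0,0,0,0,0],[0,0.008,0,0,0,0,0],[0,0.012,0,0,0,0,0],[0,0.012,0,0,0,0,0]]'; python3 -m creep '[[0,0.003,0,0,0,0,0],[0,0.006,0,0,0,0,0],[0,0.006,0,0,0,0,0]]';python3 snap.py 4 scene side
```

```text
time: 3.45
ee_pos: [0.5246, 0.0416, 0.0788]
tcp_rot: [-180.0, -0.0, 16.6]
wrist_force: [-0.4, 2.7, -0.1]
opening: -0.0001
time: 3.75
ee_pos: [0.5261, 0.0357, 0.0782]
tcp_rot: [180.0, 0.0, 16.6]
wrist_force: [-0.3, 0.8, 0.5]
opening: 0.0001
{'time': np.float64(3.75), 'ee_pos': array([0.526, 0.036, 0.078]), 'tcp_rot': array([1.79972e+02, 5.00000e-03, 1.66480e+01]), 'wrist_force': array([-0.302,  0.76 ,  0.528])}
rel axis tool x,y mm 30.09239078001647 -30.39554946446346
```

Run:
```python
import cv2,numpy as np
a=cv2.imread("pics/scene4.png")[190:270,260:360];b=cv2.imread("pics/side4.png")[210:290,280:380]
cv2.imwrite("pics/z4.png",np.hstack([cv2.resize(a,(400,320),interpolation=2),cv2.resize(b,(400,320),interpolation=2)]))
```

```text
(no output)
```

View pics/z4.png

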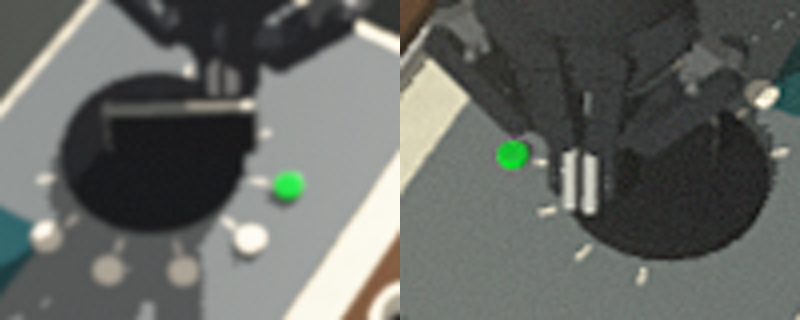

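Run:
```python
from h import *
p=np.load("pose.npy")
for e,t in(((252,103),(105,107)),):
    X=ray("scene",(260+e[0]/4,190+e[1]/4),.1)-ray("scene",(260+t[0]/4,190+t[1]/4),.1)
    print(np.linalg.norm(X), 1.833-np.arctan2(X[1],X[0])+p[2])
X=ray("scene",(200+397/3.3,170+118/3.3),.1)-ray("scene",(200+290/3.3,170+170/3.3),.1);print(np.linalg.norm(X),1.833-np.arctan2(X[1],X[0])+p[2])
```

```text
0.0669913034545654 1.265470124208656
0.06817256925474377 0.7486817784161648
```

```bash
python3 -m creep '[[0,-0.006,0,0,0,0,0],[0,-0.01,0,0,0,0,0],[0,-0.01,0,0,0,0,0],[0,-0.01,0,0,0,0,0]]';python3 snap.py 5 scene side
python3 - <<'E'
import cv2,numpy as np
a=cv2.imread("pics/scene5.png")[190:270,260:360];b=cv2.imread("pics/side5.png")[210:290,280:380]
cv2.imwrite("pics/z5.png",np.hstack([cv2.resize(a,(400,320),interpolation=2),cv2.resize(b,(400,320),interpolation=2)]))
E
```

```text
time: 4.25
ee_pos: [0.5232, 0.046, 0.0783]
tcp_rot: [180.0, -0.0, 16.7]
wrist_force: [0.5, -0.5, -1.1]
opening: -0.0002
{'time': np.float64(4.25), 'ee_pos': array([0.523, 0.046, 0.078]), 'tcp_rot': array([ 1.79985e+02, -1.20000e-02,  1.67030e+01]), 'wrist_force': array([ 0.465, -0.452, -1.064])}
rel axis tool x,y mm 30.24950241364871 -41.07732371583953
```

View pics/z5.png

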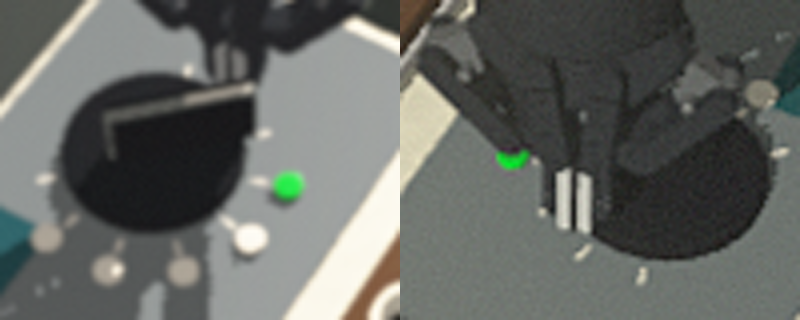

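```bash
python3 -m creep '[[0,0.004,0,0,0,0,0],[0,0.008,0,0,0,0,0],[0,0.012,0,0,0,0,0],[0,0.015,0,0,0,0,0],[0,0.015,0,0,0,0,0]]'; python3 -m creep '[[0,0.001,0,0,0,0,0],[0,0.002,0,0,0,0,0],[0,0.003,0,0,0,0,0],[0,0.003,0,0,0,0,0],[0,0.003,0,0,0,0,0]]';python3 snap.py 6 scene side
python3 - <<'E'
import cv2,numpy as np
a=cv2.imread("pics/scene6.png")[190:270,260:360];b=cv2.imread("pics/side6.png")[210:290,280:380]
cv2.imwrite("pics/z6.png",np.hstack([cv2.resize(a,(400,320),interpolation=2),cv2.resize(b,(400,320),interpolation=2)]))
E
```

```text
time: 4.85
ee_pos: [0.5275, 0.0306, 0.0782]
tcp_rot: [180.0, 0.0, 16.6]
wrist_force: [0.2, -0.0, -0.1]
opening: 0.0003
time: 5.35
ee_pos: [0.5283, 0.0286, 0.0783]
tcp_rot: [-180.0, 0.0, 16.7]
wrist_force: [1.1, -0.3, 0.4]
opening: 0.0001
{'time': np.float64(5.35), 'ee_pos': array([0.528, 0.029, 0.078]), 'tcp_rot': array([-180.   ,    0.   ,   16.672]), 'wrist_force': array([ 1.137, -0.279,  0.418])}
rel axis tool x,y mm 30.127205036328036 -22.917296794829454
```

View pics/z6.png

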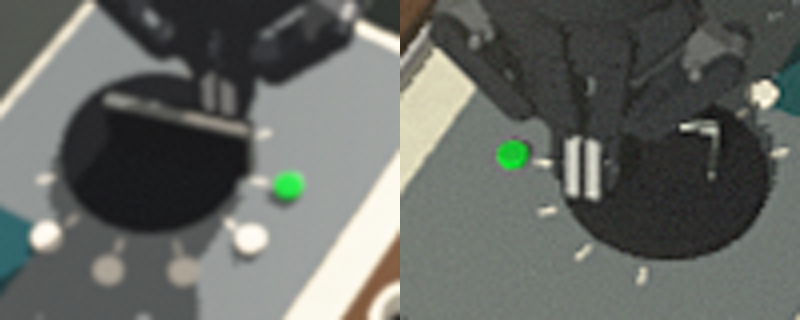

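```bash
python3 -m creep '[[0,-0.02,0,0,0,0,0],[0,-0.04,0,0,0,0,0],[0,-0.04,-0.04,0,0,0,0],[0,-0.04,-0.09,0,0,0,0],[0,-0.04,-0.12,0,0,0,0],[0,0.0,-0.15,0,0,0,0],[0,0.04,-0.153,0,0,0,0],[0,0.06,-0.153,0,0,0,0]]';python3 -m creep '[[0,0,0,0,0,0,0],[0,0,0,0,0,0,0],[0,0,0,0,0,0,0]]'
python3 - <<'E'
from h import *
o=bot.get_obs();print(o["ee_pos"],o["tcp_rot"],o["wrist_force"])
im=optics.camera("wrist")[:,:,::-1].copy();cv2.imwrite("pics/w7.png",im)
R=Rotation.from_euler("xyz",o["tcp_rot"],degrees=True).as_matrix();M=optics.camera_params("wrist")
f=dict(R=R,t=o["ee_pos"],M=M["mount"],K=M["camera_matrix"])
np.savez("w7.npz",**f)
E
```

```text
time: 6.25
ee_pos: [0.5465, -0.031, 0.2327]
tcp_rot: [179.9, -0.1, 16.6]
wrist_force: [0.5, -0.2, -0.6]
opening: -0.0001
time: 6.55
ee_pos: [0.5452, -0.0281, 0.2312]
tcp_rot: [-180.0, 0.0, 16.7]
wrist_force: [-0.6, 0.4, 0.4]
opening: -0.0002
[ 0.54520518 -0.02808452  0.23116306] [-1.79980102e+02  1.75941404e-02  1.67108819e+01] [-0.57362234  0.43862     0.41663501]
```

View pics/w7.png

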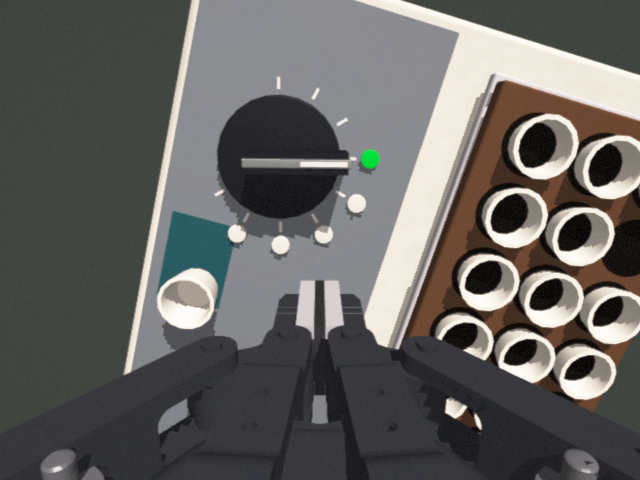

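```bash
python3 -m creep '[[-0.02,0.04,0,0,0,0,0],[-0.04,0.08,0,0,0,0,0],[-0.06,0.12,0,0,0,0,0],[-0.0855,0.1665,0,0,0,0,0],[-0.0855,0.1665,0.03,0,0,0,0],[-0.0855,0.1665,0.07,0,0,0,0],[-0.0855,0.1665,0.11,0,0,0,0],[-0.0855,0.1665,0.125,0,0,0,0]]';python3 -m creep '[[0,0,0,0,0,0,0],[0,0,0,0,0,0,0]]'; python3 snap.py 8 scene side
python3 - <<'E'
import cv2,numpy as np
a=cv2.imread("pics/scene8.png")[230:350,180:330];b=cv2.imread("pics/side8.png")[130:250,310:460]
cv2.imwrite("pics/z8.png",np.hstack([cv2.resize(a,(400,320),interpolation=2),cv2.resize(b,(400,320),interpolation=2)]))
E
```

```text
time: 7.4
ee_pos: [0.5097, -0.2115, 0.1024]
tcp_rot: [-179.8, 0.2, 16.7]
wrist_force: [-0.8, 0.1, -0.3]
opening: 0.0001
time: 7.6
ee_pos: [0.5121, -0.2126, 0.108]
tcp_rot: [179.9, -0.1, 16.7]
wrist_force: [0.1, -0.4, 0.8]
opening: -0.0002
{'time': np.float64(7.6), 'ee_pos': array([ 0.512, -0.213,  0.108]), 'tcp_rot': array([ 1.7994e+02, -7.4000e-02,  1.6722e+01]), 'wrist_force': array([ 0.109, -0.393,  0.779])}
rel axis tool x,y mm -54.7929809132885 203.46770189630743
```

View pics/z8.png

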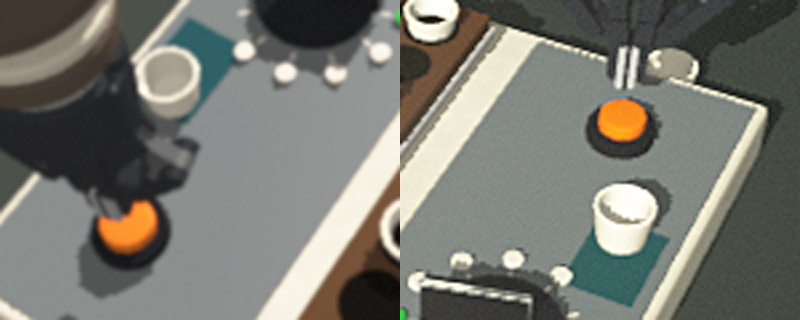

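```bash
python3 -m creep '[[0,0,0.01,0,0,0,0],[0,0,0.02,0,0,0,0],[0,0,0.024,0,0,0,0],[0,0,0.027,0,0,0,0],[0,0,0.029,0,0,0,0],[0,0,0.031,0,0,0,0],[0,0,0.031,0,0,0,0]]'; python3 -m creep '[[0,0,0.001,0,0,0,0],[0,0,0.002,0,0,0,0],[0,0,0.002,0,0,0,0]]'
```

```text
time: 8.4
ee_pos: [0.5112, -0.2129, 0.076]
tcp_rot: [180.0, -0.0, 16.7]
wrist_force: [-3.9, 2.1, 6.9]
opening: -0.0004
time: 8.7
ee_pos: [0.5113, -0.2129, 0.0758]
tcp_rot: [179.9, -0.1, 16.7]
wrist_force: [-9.4, 4.3, 20.0]
opening: -0.0001
```

```bash
python3 snap.py 9 scene side
python3 - <<'E'
import cv2,numpy as np
a=cv2.imread("pics/scene9.png")[270:350,180:280];b=cv2.imread("pics/side9.png")[140:220,340:440]
cv2.imwrite("pics/z9.png",np.hstack([cv2.resize(a,(400,320),interpolation=2),cv2.resize(b,(400,320),interpolation=2)]))
E
```

```text
{'time': np.float64(8.7), 'ee_pos': array([ 0.511, -0.213,  0.076]), 'tcp_rot': array([ 1.79945e+02, -7.00000e-02,  1.66720e+01]), 'wrist_force': array([-9.37 ,  4.255, 20.017])}
rel axis tool x,y mm -55.38660348169047 203.57206607590803
```

View pics/z9.png

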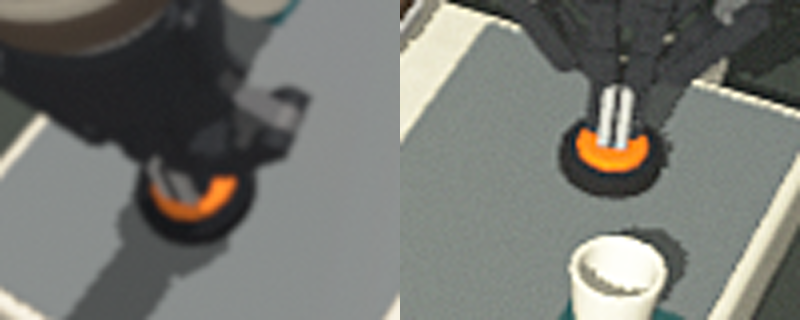

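```bash
python3 -m creep '[[0,0,-0.005,0,0,0,0],[0,0,-0.02,0,0,0,0],[0,0,-0.06,0,0,0,0],[0,0,-0.1,0,0,0,0],[0,-0.04,-0.14,0,0,0,0],[0,-0.08,-0.15,0,0,0,0],[0,-0.12,-0.15,0,0,0,0],[0,-0.15,-0.15,0,0,0,0]]'; python3 -m creep '[[0,-0.05,0,0,0,0,0],[0,-0.1,0,0,0,0,0],[0,-0.15,0,0,0,0,0],[0,-0.2,0,0,0,0,0],[0,-0.2,0,0,0,0,0],[0,-0.2,0,0,0,0,0],[0,-0.2,0,0,0,0,0]]'; python3 snap.py 10 scene side
```

```text
time: 9.6
ee_pos: [0.468, -0.0676, 0.2249]
tcp_rot: [180.0, -0.1, 16.7]
wrist_force: [0.7, 0.8, 0.7]
opening: -0.0002
time: 10.3
ee_pos: [0.4113, 0.1218, 0.2237]
tcp_rot: [180.0, -0.0, 16.6]
wrist_force: [-0.0, 0.1, -0.7]
opening: 0.0005
{'time': np.float64(10.3), 'ee_pos': array([0.411, 0.122, 0.224]), 'tcp_rot': array([ 1.79984e+02, -2.70000e-02,  1.66440e+01]), 'wrist_force': array([-0.024,  0.129, -0.724])}
rel axis tool x,y mm -55.28445785339214 -145.77451522399494
```

View pics/scene10.png

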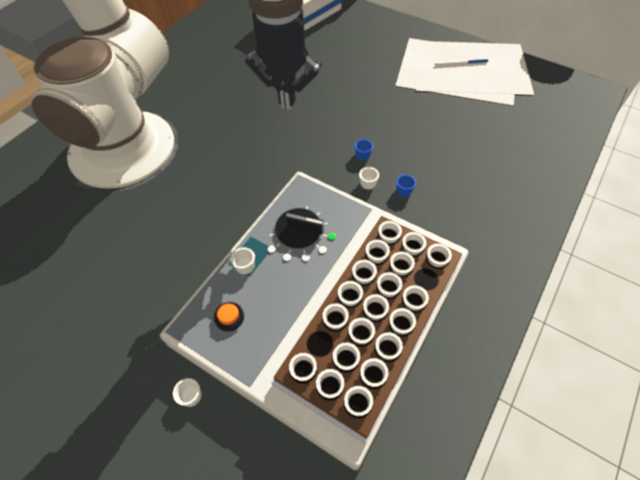

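View pics/side10.png

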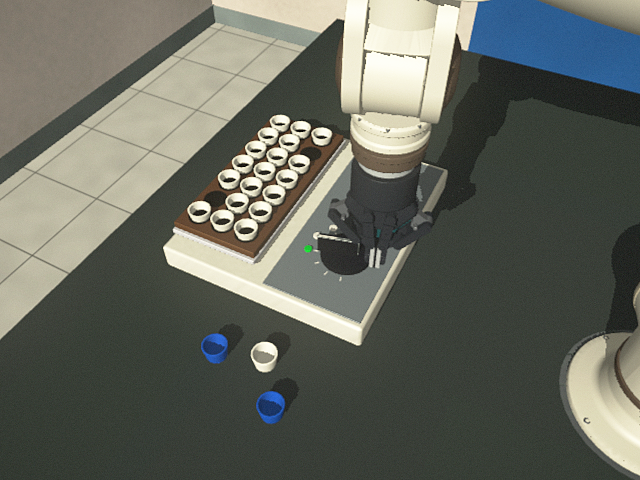

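Run:
```python
from h import *
p=np.load("pose.npy")
a=cv2.imread("pics/scene10.png")
overlay("scene",a,[(1.571,(0,255,0))],p,210,190,350,335,4,(1.2,.4),"pics/o10.png")
```

```text
(no output)
```

View pics/o10.png

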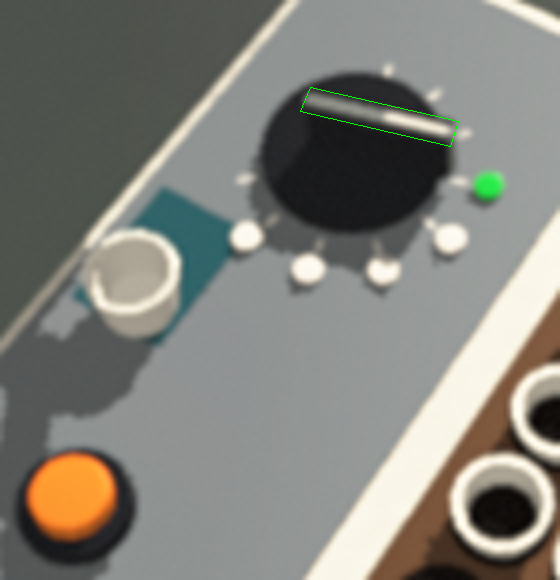

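The predicted outline for the green click lies right on the bar, the button is up, and the crucibles stand where they were.

```bash
python3 -c "
from workcell import bot
print(bot.job_done())"
```

```text
the job is handed in; nothing more can be done
None
```

I handed the job in at about 10.4 s. `bot.job_done()` gives no verdict, so the results below are from my own checks.

- **Selector:** I pushed it clockwise with the shut fingertips, first to click 2 and then to click 3, the green mark. I then took the finger away before going to the button.
- **Start button:** I pressed it straight down until it bottomed, with the tip 5 mm below the button top I had measured. The push force was 20 N, against the 5 N its spring needs. Then I let it come up and moved the arm clear.

**Last checks:**
- In the final scene picture, the outline predicted for the green click lies right on the pointer bar.
- The button looks fully up.
- The crucibles look upright and where they were at the start. I compared pictures by eye and did not measure them.
- The wrist force is about 0, so the robot touches nothing.

**Disagreements:**
- The first pictures showed the pointer about half-way between clicks 1 and 2, at about 0.75 to 0.78 rad, although it was stated to start in a click. After the first push it settled at click 2, and from there everything fitted the description.
- The wrist camera placed the shaker about 2 mm away from where the two fixed cameras did.
- During the press there was a side force of about 10 N as well as the push. The pictures showed the fingers inside the button's rim.

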